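Reset a tripped warming place with a pin

TASK

The warming place under the staining jar has tripped: slide the jar across, without lifting or tipping it, until it stands inside the printed ring of the other place. Then draw the reset pin out of its stand and with its tip, through the small hole in front of the emptied place, push the recessed reset button fully down; finish like that, still gripping the pin and holding the button down. Leave the other place's reset button and everything else on the bench alone.

Things in the scene. Friction and masses are not known exactly. Their poses are not given: they have to be found in the camera images.
- warmer_base: low grey tray, 206 x 296 mm, fixed to the bench; it carries the two warming units side by side along its long side (y). Origin: centre of its underside on the bench, x away from the robot at yaw 0, z up. Fixed microscopes, taller than the jar, stand further back on the bench: they begin at x = 0.62 m for y above -0.12 m; swing the arm across in front of them
- unit_a: the warming unit on which the jar stands at the start (left or right one): fixed white box 190 mm (x) x 139 mm (y) x 30 mm high, its underside 12 mm and its flat top 42 mm above the bench; the neighbour stands 140 mm away along y, tops level, 1 mm gap. Origin: centre of the underside; x points from the hole to the ring. Rear 130 mm: metal top with the printed ring; front 60 mm (the end nearer the robot): strip with the reset hole
- unit_b: the other, identical warming unit, empty at the start; frame as unit_a
- unit_a_ring (a point): centre of the printed dark ring (flat, 100 mm across) on top of unit_a, at its top surface, 30 mm behind (+x) the unit's centre
- unit_b_ring (a point): the same on unit_b: the jar must end here
- unit_a_hole (a point): centre of the mouth of unit_a's reset hole, at its top surface, 70 mm before (-x) the unit's centre: upright round hole 12 mm wide with a 2 mm lead-in; the top of the button inside lies 15 mm below the mouth
- unit_b_hole (a point): the same on unit_b; to be left alone
- unit_a_reset (a joint): travel of the 10 mm wide button in unit_a's hole, m: 0 released, 0.005 fully down; moves straight down, sprung: about 1.2 N at first, 4.2 N fully down, comes back up by itself
- unit_b_reset (a joint): the same button in unit_b; to stay at 0
- jar: staining jar, clear body with a fixed grey lid, loose, 0.1 to 0.2 kg, upright box shape: 56 mm along its x, 48 mm along its y (the sides to grip), square shoulders up to 88 mm, flat lid edge to 97 mm, a small 25 mm square knob on top to 105 mm; origin: centre of its underside, z up
- pin_stand: fixed grey block, 50 x 50 x 70 mm high on a 70 x 70 x 8 mm foot, with an upright 10 mm hole in its top in which the pin stands; origin: centre of its underside
- pin: reset pin, loose, 50 g, 131 mm long, standing upright in the stand, tip down: steel shank 6 mm thick and 65 mm long, collar 20 mm wide and 4 mm thick which rests on the stand, then round black handle 16 mm thick, from 69 to 131 mm above the tip. Origin: the tip; z along the pin towards the handle. At the start the tip is 5 mm and the handle's lower end 74 mm above the bench; it must rise 65 mm to be clear of the stand
- timer: bystander: bench timer, 62 x 62 x 22 mm, origin: centre of its underside
- tape_roll: bystander: roll of tape lying flat, 96 mm across, 25 mm high, origin: centre of its underside
- reagent_bottle: bystander: closed bottle, 52 mm across, 109 mm tall, origin: centre of its underside
Not all that is in view belongs to the job. Leave any orange or red look-alike of the jar alone.

How it is judged:
By the outcome, as a careful person would: the job done as asked, in the order asked, and still so for the second after the job is handed in, while the arm keeps its last pose, push and grip.
It also fails if it takes over 67 s, if anything falls off the work surface, if the arm or the gripper's body presses on something with over 40 N, if the wrist force passes 120 N, or if a joint passes its speed limit or range.

ROBOT

A 6-joint arm with a two-finger parallel gripper is mounted at the origin on a cart in front of the work surface, level with it; the furniture and walls round the work are solid. World frame = base frame: x ahead of the robot, y to its left, z up, the work surface at z = 0. Lengths are in mm, angles in degrees, forces in N, time in s.
With the tool pointing down it reaches from about 300 to 850 mm from the base axis. Payload 4.2 kg.
Tool frame: the origin (TCP) lies between the finger pads; the fingertips stand 19 mm ahead of it and the grasp point (between the pads) is the TCP (env.tips_ahead is the distance from the TCP to the fingertips, in mm); z points along the fingers, y is the direction in which the jaws open and shut (so a half turn about z gives the same grasp; the last joint's range is limited). The gripper opens to 91 mm and grips with 3 to 60 N. Pads are 32 mm wide; open, the fingers measure 118 mm over their backs; the gripper's body (76 mm by 178 mm) begins 60 mm behind the grasp point.
Start: joints at [70.302, 18.312, 89.639, -0, 72.044, -1.146], TCP at [182.951, 545.133, 232.976] pointing down, gripper open.
Joint ranges: [-177.97, 177.97], [-48.28, 115.42], [12.27, 149.76], [-77.06, 257.06], [2.81, 150.46], [-146.56, 146.56]. Speed limits (degrees/s): [147.25, 147.25, 180, 180, 180, 180].

INTERFACE

Orientations are given as [roll, pitch, yaw] about the fixed x, y, z axes, in that order (R = Rz(yaw) Ry(pitch) Rx(roll)).
In Python, from workcell import telemetry, viewer, job_done, env gives the robot as it stands. The module is installed in compiled form; this text tells all that it offers.
- The arm moves only by the shell command python3 -m jog 'ROWS' [FORCE]. ROWS is JSON, a list of rows, each a list of 3 entries, a list of its own where there are three numbers: the shift along the tool's x, y, z in cm, then the turn about the tool's z in degrees, then the opening, from 0 (shut) to 1 (fully open). A call has 1 to 10 rows; each row shifts and turns the pose as measured when the row begins, along the tool's axes as they then stand; what a row does not reach is not made up. A row lasts 1/8 s, in which the tool goes at most 62.5 mm and 10.7 degrees, less where a joint would pass 70% of its speed; a pose out of reach is approached as far as the arm can. A call is refused whole if a number of a shift passes 6.25 or a number of a turn 10.7, either way. A call with a gripper value outside its range is refused whole. The fingers move at their own pace and stop on an object; FORCE is the grip in N (left out, the last holds). Time passes only in rows, so rows that do not move let the fingers close. It gives the time, the measured TCP pose, the force and the opening at its end, in the units of the state.
- telemetry.state(): the state, without advancing time (a new reading comes with each control period).
- viewer.grab_frame(name): name is "scene" or "top" or "wrist"; returns a dict with "color" (400x640x3 uint8, red, green, blue), "K" (3x3 intrinsics, pixels), "k1" (the pictures are not rectified: a ray, as slopes to the right and down, at radius r is drawn at 1 + k1 r^2 times it, then the intrinsics apply), "rvec" (rotation vector, rad) and "tvec" (3), from world to camera coordinates, as OpenCV has them. Camera axes: x right, y down, z forward; pixel columns grow to the right and rows downward; lengths in mm; the calibration is good to about 2 mm. A picture is of the moment at which its call begins. There is no depth.
- job_done(): hands the job in, once; it reports no verdict.
The state is a dict: "time_s": time; "qpos": joint angles; "qvel": joint speeds; "effort": joint torques, N m; "ee_pos": TCP position; "ee_rot": TCP orientation; "force": force on the tool from outside, world axes, zero at the start; "torque": the same for the moment, N m; "gripper_width": finger opening in mm.
Only numpy, scipy, OpenCV 4.12 (cv2) and the standard library are available. Lean on these libraries where they do the work, as an engineer would, in place of code of your own. Each camera call takes 0.05 s, during which the arm holds its last target. There are 200 camera calls.

## Working session

There is one attempt and no reset: what is moved stays moved. The work goes in short steps, Python scripts to look and compute and a shell command to move; the robot and the scene stay as the last step left them, time stands still between calls to the robot, and variables do not carry over. Pictures are saved under pics/ and viewed, about 8 in all and at most 12, crops included, and the job is handed in when it is done.

```bash
mkdir -p pics
cat > h.py <<'E'
import numpy as np, cv2
from scipy.spatial.transform import Rotation as R
from workcell import telemetry, viewer, job_done, env
def grab(name, fn=None, crop=None, scale=1):
    f=viewer.grab_frame(name); np.savez('pics/%s.npz'%(fn or name),**f)
    im=f['color'][:,:,::-1]
    if crop: x0,y0,x1,y1=crop; im=im[y0:y1,x0:x1]
    if scale!=1: im=cv2.resize(im,None,fx=scale,fy=scale,interpolation=cv2.INTER_CUBIC)
    if fn: cv2.imwrite('pics/%s.png'%fn,im)
    return f
def load(fn): return dict(np.load('pics/%s.npz'%fn))
def pix2w(f,u,v,z):
    K=f['K']; k1=float(f['k1']); d=np.array([(u-K[0,2])/K[0,0],(v-K[1,2])/K[1,1]]); s=d.copy()
    for _ in range(30): s=d/(1+k1*(s@s))
    Rm=cv2.Rodrigues(np.array(f['rvec'],float).reshape(3,1))[0]; t=np.array(f['tvec'],float).ravel()
    c=-Rm.T@t; r=Rm.T@np.array([s[0],s[1],1]); return c+r*(z-c[2])/r[2]
def w2pix(f,p):
    K=f['K']; Rm=cv2.Rodrigues(np.array(f['rvec'],float).reshape(3,1))[0]
    q=Rm@np.array(p,float)+np.array(f['tvec'],float).ravel(); s=q[:2]/q[2]; s=s*(1+float(f['k1'])*(s@s))
    return np.array([K[0,0]*s[0]+K[0,2],K[1,1]*s[1]+K[1,2]])
def rel(goal):  # tool-axes shift in cm to world goal
    s=telemetry.state(); M=R.from_euler('xyz',s['ee_rot'],degrees=True).as_matrix()
    return np.round(M.T@(np.array(goal)-np.array(s['ee_pos']))/10,3)
E
python3 - <<'E'
from h import *
print(telemetry.state(), env.tips_ahead)
grab('top','top0'); grab('scene','scene0')
E
```

```text
{'time_s': 0.0, 'qpos': array([ 7.03016218e+01,  1.83508060e+01,  8.97093427e+01, -2.38597684e-03,
        7.20442492e+01, -1.14497349e+00]), 'qvel': array([ 0.04941065,  0.06767002, -0.06308534, -0.03438133,  0.03275027,
       -0.00852741]), 'effort': array([ 3.26550500e-03, -4.12470889e+01, -2.31980485e+01,  7.31965899e-02,
        4.55380068e-02, -1.42082604e-04]), 'ee_pos': array([182.79180539, 544.6437167 , 232.10874017]), 'ee_rot': array([-1.79895578e+02,  1.81868355e-04,  1.61447333e+02]), 'force': array([ 0.02792517, -0.07818909,  0.27513715]), 'torque': array([-0.05861557, -0.03507568,  0.02365584]), 'gripper_width': 91.10784956485121} 19.0
```

View pics/top0.png

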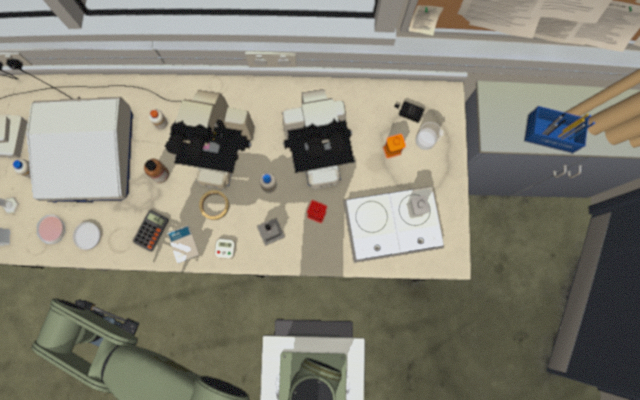

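View pics/scene0.png

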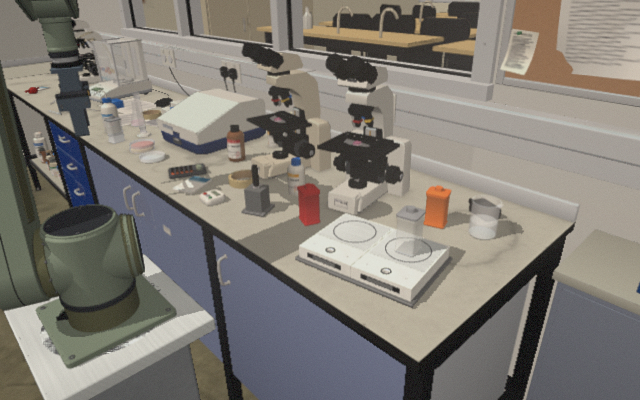

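The top picture shows the jar at about (417,205) on the right-hand unit and the empty ring at about (372,217). The holes are at about (377,247) and (422,240), and the stand with the pin is at about (270,231). I'll zoom in to measure.

Run:
```python
from h import *
f=load('top0'); im=f['color'][:,:,::-1]
a=cv2.resize(im[180:265,340:450],None,fx=7,fy=7,interpolation=cv2.INTER_CUBIC)
g=load('scene0')['color'][:,:,::-1]
cv2.imwrite('pics/crop1.png',a)
for n,u,v,z in [('ringb',372,217,42),('holeb',377,247.5,42),('holea',422,240,42),('stand',270,231,70),('red',316,211,100),('bottle',267,182,109),('timer',225,248,22)]: print(n,pix2w(f,u,v,z).round(1))
print(f['K'],f['k1'],f['rvec'],f['tvec'])
```

```text
ringb [ 527.  -174.9   42. ]
holeb [ 430.6 -191.2   42. ]
holea [ 457.4 -333.8   42. ]
stand [470.7 143.8  70. ]
red [532.2   2.9 100. ]
bottle [617.1 155.9 109. ]
timer [418.2 289.3  22. ]
[[512.06127044   0.         315.95079595]
 [  0.         512.06127044 192.95074768]
 [  0.           0.           1.        ]] -0.1174685271851513 [ 2.14310195 -2.08878514  0.21257939] [ -10.69386054  596.49098939 1557.43215961]
```

View pics/crop1.png

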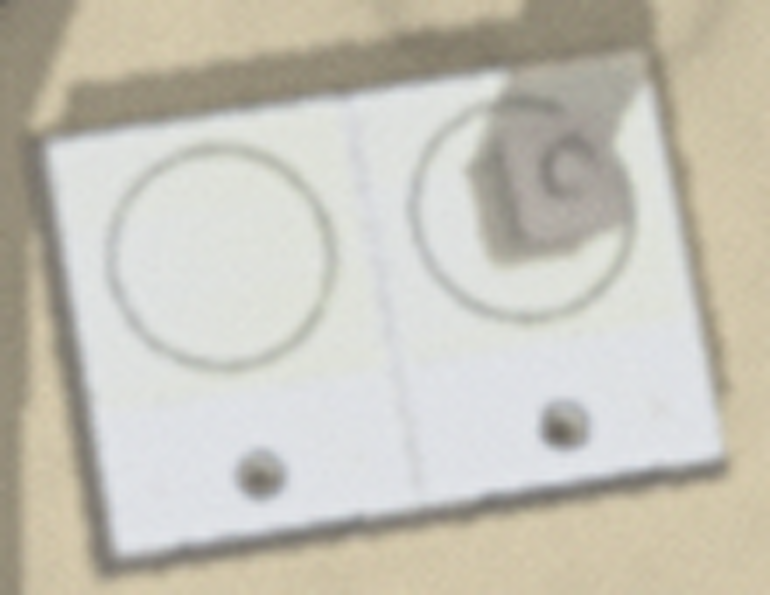

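The ring and hole centres are clear in the crop: ring b (222,257), ring a (522,209), hole a (565,425), hole b (260,474). The jar's lid is centred near (565,178). I'll fit the unit frames and plan the swing.

```bash
cat >> h.py <<'E'
def rows(goal,yaw,n,op=1):
    s=telemetry.state(); p=np.array(s['ee_pos']); y0=s['ee_rot'][2]; out=[]
    d=(np.array(goal)-p)/n; t=-((yaw-y0+180)%360-180)/n   # tool turn, z down
    for k in range(n):
        a=np.radians(y0-t*k); c,S=np.cos(a),np.sin(a)
        out.append([[round(float((c*d[0]+S*d[1])/10),2),round(float((S*d[0]-c*d[1])/10),2),round(float(-d[2]/10),2)],round(float(t),1),op])
    for i in range(0,n,10): print(str(out[i:i+10]).replace(' ',''))
E
python3 - <<'E'
from h import *
f=load('top0'); c=lambda u,v,z:pix2w(f,(u+.5)/7-.5+340,(v+.5)/7-.5+180,z)
P={n:c(*q,42) for n,q in dict(rb=(222,257),ra=(522,209),ha=(565,425),hb=(260,474)).items()}
# model fit: unit a right(-y), b left(+y)
m={'ra':(30,-70),'rb':(30,70),'ha':(-70,-70),'hb':(-70,70)}
from scipy.optimize import least_squares
def res(v):
    C,S=np.cos(v[2]),np.sin(v[2]); return np.ravel([[v[0]+C*x-S*y-P[n][0],v[1]+S*x+C*y-P[n][1]] for n,(x,y) in m.items()])
r=least_squares(res,[500,-250,.17]); print(r.x,np.degrees(r.x[2]),r.fun.round(1))
v=r.x;C,S=np.cos(v[2]),np.sin(v[2])
for n,(x,y) in m.items(): print(n,np.round([v[0]+C*x-S*y,v[1]+S*x+C*y],1))
print('lid',c(565,178,143))
s=telemetry.state()
rows([470,-300,270],10,18)
E
```

```text
[ 5.12584134e+02 -2.46643915e+02  1.81942433e-01] 10.424533502806707 [ 0.  -0.3  0.1  0.3  0.   0.2 -0.2 -0.2]
ra [ 554.8 -310.1]
rb [ 529.4 -172.4]
ha [ 456.4 -328.2]
hb [ 431.1 -190.5]
lid [ 551.00186685 -308.93051388  143.        ]
[[[-3.01,-3.94,-0.21],8.4,1],[[-3.55,-3.46,-0.21],8.4,1],[[-4.02,-2.9,-0.21],8.4,1],[[-4.4,-2.28,-0.21],8.4,1],[[-4.69,-1.62,-0.21],8.4,1],[[-4.87,-0.91,-0.21],8.4,1],[[-4.95,-0.19,-0.21],8.4,1],[[-4.93,0.54,-0.21],8.4,1],[[-4.8,1.25,-0.21],8.4,1],[[-4.56,1.94,-0.21],8.4,1]]
[[[-4.23,2.59,-0.21],8.4,1],[[-3.8,3.18,-0.21],8.4,1],[[-3.3,3.7,-0.21],8.4,1],[[-2.72,4.14,-0.21],8.4,1],[[-2.09,4.5,-0.21],8.4,1],[[-1.4,4.75,-0.21],8.4,1],[[-0.69,4.91,-0.21],8.4,1],[[0.03,4.96,-0.21],8.4,1]]
```

```bash
python3 -m jog '[[[-3.0,-3.9,-0.3],8.4,1],[[-3.6,-3.5,-0.3],8.4,1],[[-4.0,-2.9,-0.3],8.4,1],[[-4.4,-2.3,-0.3],8.4,1],[[-4.7,-1.6,-0.3],8.4,1],[[-4.9,-0.9,-0.2],8.4,1],[[-5.0,-0.2,-0.2],8.4,1],[[-4.9,0.5,-0.2],8.4,1],[[-4.8,1.2,-0.2],8.4,1],[[-4.6,1.9,-0.2],8.4,1]]' 5
python3 - <<'E'
from h import *
rows([470,-300,270],10,10)
E
```

```text
time_s: 1.35
ee_pos: [334.7, 59.0, 256.1]
ee_rot: [179.9, 0.3, 75.1]
force: [1.7, 1.0, 0.8]
gripper_width: 90.9
[[[-3.12,2.23,-0.14],6.5,1],[[-2.85,2.57,-0.14],6.5,1],[[-2.54,2.87,-0.14],6.5,1],[[-2.2,3.14,-0.14],6.5,1],[[-1.83,3.37,-0.14],6.5,1],[[-1.43,3.56,-0.14],6.5,1],[[-1.02,3.7,-0.14],6.5,1],[[-0.59,3.79,-0.14],6.5,1],[[-0.16,3.83,-0.14],6.5,1],[[0.28,3.83,-0.14],6.5,1]]
```

```bash
python3 -m jog '[[[-3.1,2.2,-0.1],6.5,1],[[-2.8,2.6,-0.1],6.5,1],[[-2.5,2.9,-0.1],6.5,1],[[-2.2,3.1,-0.1],6.5,1],[[-1.8,3.4,-0.1],6.5,1],[[-1.4,3.6,-0.1],6.5,1],[[-1.0,3.7,-0.1],6.5,1],[[-0.6,3.8,-0.1],6.5,1],[[-0.2,3.8,-0.1],6.5,1],[[0.3,3.8,-0.1],6.5,1]]'
python3 - <<'E'
from h import *
f=grab('wrist','w1'); Rm=cv2.Rodrigues(f['rvec'])[0]; print('cam',-Rm.T@np.ravel(f['tvec']), Rm[2]); s=telemetry.state(); print(s['ee_pos'],s['ee_rot'],s['qpos'])
E
```

```text
time_s: 2.6
ee_pos: [464.2, -314.2, 265.1]
ee_rot: [179.9, 0.3, 7.6]
force: [0.3, 0.1, 0.5]
gripper_width: 90.8
cam [ 543.61426859 -303.16494011  415.99469761] [-0.28655919 -0.04029319 -0.95721486]
[ 465.89913575 -318.78071267  264.69829465] [179.62371415   0.2093358    7.36267789] [-35.3134378   16.280329    87.96216586  -0.43200803  75.65672797
  47.42985099]
```

View pics/w1.png

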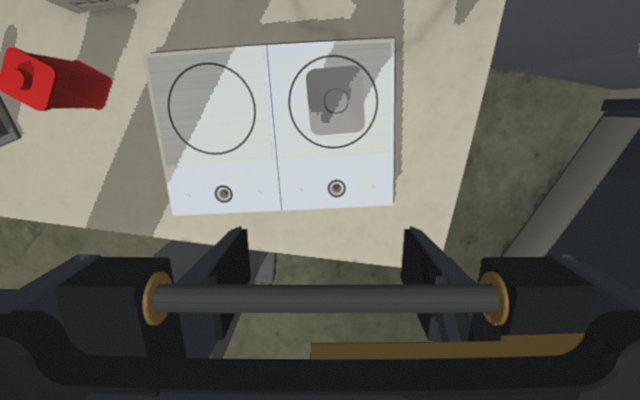

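The wrist view shows the jar lid with corners near (307,70), (361,66), (367,129) and (313,135). Hole a is at (336,188), hole b at (223,194). Ring a is centred near (333,101), ring b near (212,109).

Run:
```python
from h import *
f=load('w1')
for n,u,v,z in [('ra',333.3,101,42),('rb',211.5,108.5,42),('ha',336.5,188,42),('hb',223.5,193.5,42)]: print(n,pix2w(f,u,v,z).round(1))
im=f['color'][:,:,::-1]; cv2.imwrite('pics/crop2.png',cv2.resize(im[40:160,270:400],None,fx=5,fy=5,interpolation=cv2.INTER_CUBIC))
```

```text
ra [ 555.7 -311.6   42. ]
rb [ 529.7 -173.9   42. ]
ha [ 455.5 -329.7   42. ]
hb [ 430.2 -192.2   42. ]
```

View pics/crop2.png

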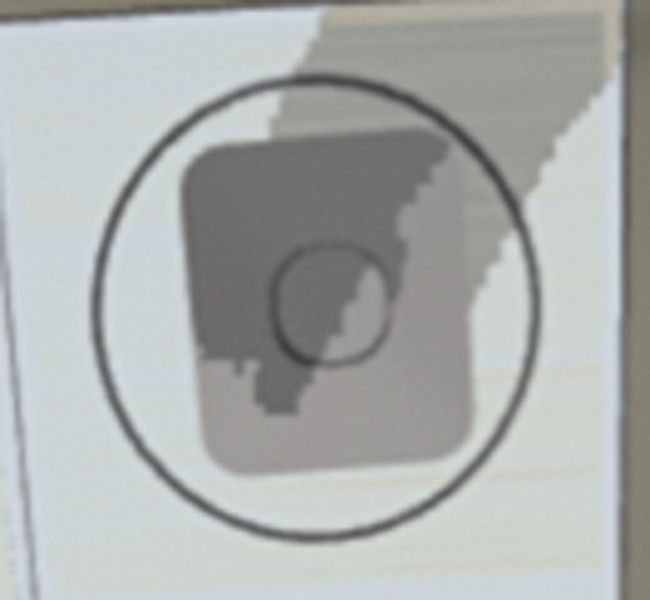

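Run:
```python
from h import *
f=load('w1'); c=lambda u,v,z:pix2w(f,(u+.5)/5-.5+270,(v+.5)/5-.5+40,z)[:2]
z=139
L=[c(182,190,z),c(205,440,z)];B=[c(240,475,z),c(440,458,z)];T=[c(210,148,z),c(410,130,z)];Rr=[c(467,320,z),c(473,420,z)]
ang=lambda a,b:np.degrees(np.arctan2(*(b-a)[::-1]))
print(ang(L[1],L[0]),ang(B[1],B[0])-90,ang(T[1],T[0])-90,ang(Rr[1],Rr[0]))
yaw=np.radians(np.mean([ang(L[1],L[0]),ang(B[1],B[0])-90,ang(T[1],T[0])-90]));ex=np.array([np.cos(yaw),np.sin(yaw)]);ey=np.array([-ex[1],ex[0]])
xl=np.mean([p@ex for p in T]),np.mean([p@ex for p in B]); yl=np.mean([p@ey for p in L]),np.mean([p@ey for p in Rr])
print(np.degrees(yaw),'size',xl[0]-xl[1],yl[0]-yl[1],'ctr',ex*np.mean(xl)+ey*np.mean(yl),'knob',c(331,304,147))
```

```text
12.300122339239156 12.426664875358341 12.503857538587269 13.004642438284169
12.410214917728254 size 53.14773319394254 46.03750075128846 ctr [ 552.96378132 -311.29021455] knob [ 553.06581314 -311.19634143]
```

Run:
```python
from h import *
rows([553,-311.2,180],12.4,4); rows([553,-311.2,97],12.4,6)
```

```text
[[[2.18,0.09,2.12],-1.3,1],[[2.18,0.14,2.12],-1.3,1],[[2.18,0.19,2.12],-1.3,1],[[2.17,0.23,2.12],-1.3,1]]
[[[1.46,0.06,2.79],-0.8,1],[[1.45,0.08,2.79],-0.8,1],[[1.45,0.1,2.79],-0.8,1],[[1.45,0.12,2.79],-0.8,1],[[1.45,0.15,2.79],-0.8,1],[[1.45,0.17,2.79],-0.8,1]]
```

```bash
python3 -m jog '[[[2.2,0.1,2.0],-1.3,1],[[2.2,0.1,2.0],-1.3,1],[[2.2,0.2,2.0],-1.3,1],[[2.2,0.2,2.0],-1.3,1],[[0,0,0],0,1]]' && python3 -c "
from h import *
rows([553,-311.2,97],12.4,1)"
```

```text
time_s: 3.28
ee_pos: [554.7, -311.9, 179.4]
ee_rot: [179.8, 0.5, 12.6]
force: [-0.4, -1.1, 0.1]
gripper_width: 91.1
[[[-0.15,-0.11,8.24],0.2,1]]
```

```bash
python3 -m jog '[[[0,-0.05,2.4],0.2,1],[[0,0,2.4],0,1],[[0,0,2.2],0,1],[[0,0,1.0],0,1],[[0,0,0],0,1]]' && python3 -c "
from h import *
print(telemetry.state()['force']);rows([553,-311.2,97],12.4,1)"
```

```text
time_s: 3.9
ee_pos: [552.3, -312.8, 101.2]
ee_rot: [179.6, 0.4, 12.4]
force: [-0.0, -0.5, -0.3]
gripper_width: 91.3
[-0.01439616 -0.52830775 -0.33174776]
[[[0.1,-0.14,0.42],-0.0,1]]
```

```bash
python3 -m jog '[[[0.1,-0.15,0.3],0,1],[[0,0,0],0,0.6],[[0,0,0],0,0.45],[[0,0,0],0,0.3],[[0,0,0],0,0.3],[[0,0,0],0,0.3]]' 4 && python3 -c "
from h import *
print(telemetry.state()['force']);p=telemetry.state()['ee_pos'];rows([p[0]-23.4,p[1]+137.4,p[2]],12.4,10,0.3)"
```

```text
time_s: 4.65
ee_pos: [554.2, -311.8, 101.3]
ee_rot: [179.4, 0.2, 12.4]
force: [-0.3, -0.1, -0.8]
gripper_width: 47.8
[-0.34345788 -0.07709252 -0.79439377]
[[[0.07,-1.39,-0.0],-0.0,0.3],[[0.07,-1.39,-0.0],-0.0,0.3],[[0.07,-1.39,-0.0],-0.0,0.3],[[0.07,-1.39,-0.0],-0.0,0.3],[[0.07,-1.39,-0.0],-0.0,0.3],[[0.07,-1.39,-0.0],-0.0,0.3],[[0.07,-1.39,-0.0],-0.0,0.3],[[0.07,-1.39,-0.0],-0.0,0.3],[[0.07,-1.39,-0.0],-0.0,0.3],[[0.07,-1.39,-0.0],-0.0,0.3]]
```

```bash
python3 -m jog '[[[0,-0.5,0],0,0.3],[[0,-0.8,0],0,0.3],[[0.05,-0.8,0],0,0.3],[[0.05,-0.8,0],0,0.3]]' && python3 -c "
from h import *
print(telemetry.state()['force'],telemetry.state()['ee_rot'])"
```

```text
time_s: 5.15
ee_pos: [549.1, -282.5, 101.3]
ee_rot: [179.3, 0.1, 12.4]
force: [-0.5, -1.6, 0.2]
gripper_width: 47.5
[-0.4599109  -1.62132563  0.17038218] [1.79312244e+02 9.75303124e-02 1.23735385e+01]
```

```bash
python3 -m jog '[[[0.05,-1.0,-0.01],0,0.3],[[0.05,-1.0,-0.01],0,0.3],[[0.05,-1.0,-0.01],0,0.3],[[0.05,-1.0,-0.01],0,0.3],[[0.05,-1.0,-0.01],0,0.3],[[0,0,0],0,0.3]]' && python3 -c "
from h import *
print(telemetry.state()['force'],telemetry.state()['ee_rot']);p=telemetry.state()['ee_pos'];rows([530.8,-174.4,p[2]],12.4,5,0.3)"
```

```text
time_s: 5.9
ee_pos: [539.7, -227.8, 101.2]
ee_rot: [179.4, 0.1, 12.4]
force: [-0.7, 1.3, 0.5]
gripper_width: 48.1
[-0.69078356  1.31237284  0.490225  ] [1.79405668e+02 1.34021096e-01 1.24344925e+01]
[[[0.06,-1.08,-0.0],0.0,0.3],[[0.06,-1.08,-0.0],0.0,0.3],[[0.06,-1.08,-0.0],0.0,0.3],[[0.06,-1.08,-0.0],0.0,0.3],[[0.06,-1.08,-0.0],0.0,0.3]]
```

```bash
python3 -m jog '[[[0.05,-1.0,-0.01],0,0.3],[[0.05,-1.0,-0.01],0,0.3],[[0.05,-1.0,-0.01],0,0.3],[[0.05,-1.0,-0.01],0,0.3],[[0.05,-0.9,-0.01],0,0.3],[[0,0,0],0,0.3]]' && python3 -c "
from h import *
print(telemetry.state()['force'],telemetry.state()['ee_rot']);p=telemetry.state()['ee_pos'];rows([530.8,-174.4,p[2]],12.4,1,0.3);f=grab('wrist','w2')"
```

```text
time_s: 6.65
ee_pos: [531.1, -176.2, 101.2]
ee_rot: [179.4, 0.1, 12.4]
force: [0.2, 0.7, 0.0]
gripper_width: 47.8
[0.17150209 0.66373647 0.02809722] [1.79388008e+02 1.21268304e-01 1.24320567e+01]
[[[0.01,-0.18,-0.0],0.0,0.3]]
```

View pics/w2.png

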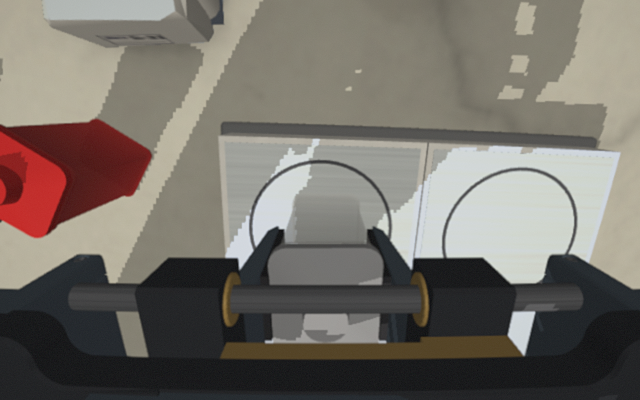

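The jar is held between the fingers, with its base inside the left-hand ring (centre about (320,230)). I'll nudge it 1.5 mm, release and rise.

```bash
python3 -m jog '[[[0,-0.15,0],0,0.3],[[0,0,0],0,0.3],[[0,0,0],0,0.58],[[0,0,0],0,0.7],[[0,0,0],0,1],[[0,0,0],0,1],[[0,0,-1],0,1],[[0,0,-3],0,1],[[0,0,-5],0,1],[[0,0,-5],0,1]]' && python3 -c "
from h import *
rows([400,-60,265],12.4,5,1);rows([445,120,200],12.4,9,1)"
```

```text
time_s: 7.95
ee_pos: [528.8, -173.3, 242.4]
ee_rot: [179.7, 0.6, 12.4]
force: [0.9, -0.4, -0.2]
gripper_width: 91.2
[[[-2.03,-2.77,-0.45],-0.0,1],[[-2.03,-2.77,-0.45],-0.0,1],[[-2.03,-2.77,-0.45],-0.0,1],[[-2.03,-2.77,-0.45],-0.0,1],[[-2.03,-2.77,-0.45],-0.0,1]]
[[[-0.21,-3.38,0.47],-0.0,1],[[-0.21,-3.38,0.47],-0.0,1],[[-0.21,-3.38,0.47],-0.0,1],[[-0.21,-3.38,0.47],-0.0,1],[[-0.21,-3.38,0.47],-0.0,1],[[-0.21,-3.38,0.47],-0.0,1],[[-0.21,-3.38,0.47],-0.0,1],[[-0.21,-3.38,0.47],-0.0,1],[[-0.21,-3.38,0.47],-0.0,1]]
```

```bash
python3 -m jog '[[[-2.0,-2.8,-0.4],0,1],[[-2.0,-2.8,-0.4],0,1],[[-2.0,-2.8,-0.4],0,1],[[-2.0,-2.8,-0.2],0,1],[[-2.0,-2.8,0],0,1],[[0,-4.5,0],0,1],[[0,-4.5,0],0,1],[[0,-4.0,0],0,1],[[0,-3.0,0],0,1],[[0,0,0],0,1]]'
python3 - <<'E'
from h import *
f=grab('wrist','w3'); t=grab('top','top3')['color'][:,:,::-1][180:265,340:450]
h=grab('scene','sc3')['color'][:,:,::-1][190:310,280:470]
a=cv2.resize(f['color'][:,:,::-1],(800,500)) if 0 else f['color'][:,:,::-1]
b=cv2.resize(t,(259,200)); c=cv2.resize(h,(317,200))
o=np.zeros((600,640,3),np.uint8); o[:400]=a; o[400:,:259]=b; o[400:,300:617]=c; cv2.imwrite('pics/m3.png',o)
E
```

```text
time_s: 9.2
ee_pos: [365.1, 105.1, 266.5]
ee_rot: [179.2, -0.8, 12.2]
force: [-0.0, -0.4, -0.6]
gripper_width: 91.3
```

View pics/m3.png

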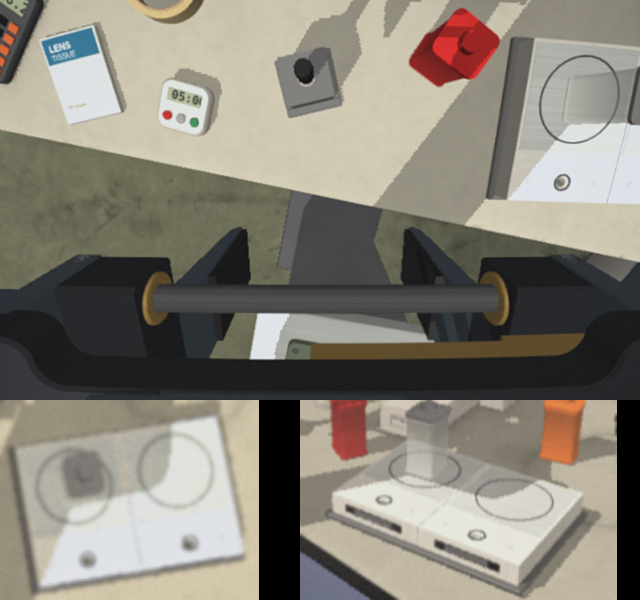

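The jar stands upright inside the left-hand ring. The pin's black handle is near (303,70) and the stand block near (307,80). Next I'll locate the pin precisely.

Run:
```python
from h import *
f=load('w3'); im=f['color']; s=telemetry.state(); print(s['ee_pos'],s['ee_rot'])
sub=im[45:105,280:335].astype(int).max(2); m=(sub<45).astype(np.uint8)
n,l,st,c=cv2.connectedComponentsWithStats(m); print(st,c)
Rm=cv2.Rodrigues(f['rvec'])[0]; print(-Rm.T@np.ravel(f['tvec']))
from scipy.optimize import least_squares
k=1+np.argmax(st[1:,4]); ys,xs=np.where(l==k); mk=np.zeros(im.shape[:2],np.uint8); mk[ys+45,xs+280]=1
cen=np.array([xs.mean()+280,ys.mean()+45])
# fit: silhouette of handle cylinder 16 dia z 74..136 -> convex hull centroid/extents
a=np.linspace(0,2*np.pi,24)
def sil(x,y):
    P=np.array([w2pix(f,[x+8*np.cos(t),y+8*np.sin(t),z]) for z in (74,136) for t in a]).astype(np.float32)
    h=cv2.convexHull(P); M=cv2.moments(h); return np.array([M['m10']/M['m00'],M['m01']/M['m00']]),P.min(0),P.max(0)
r=least_squares(lambda v:sil(*v)[0]-cen,[471,144]); print('pin',r.x,sil(*r.x)[1:])
t=load('top0'); g=t['color'][222:240,260:282].astype(int).max(2); mt=(g<45); yy,xx=np.where(mt); print('top dark',xx.mean()+260,yy.mean()+222,mt.sum(),pix2w(t,xx.mean()+260,yy.mean()+222,115))
cv2.imwrite('pics/crop4.png',cv2.resize(im[35:125,265:350,::-1],None,fx=6,fy=6,interpolation=cv2.INTER_CUBIC))
```

```text
[365.61129687 103.28408556 266.12403841] [179.15677601  -0.78486019  12.02824252]
[[   0    0   55   60 3124]
 [  15   15   18   23  170]
 [  16   16    4    3    4]
 [  24   21    1    1    1]
 [  23   24    1    1    1]] [[27.09314981 29.56274008]
 [25.55294118 28.72941176]
 [17.5        16.75      ]
 [24.         21.        ]
 [23.         24.        ]]
[440.06529388 123.79135317 418.80677858]
pin [474.44739629 144.87228807] (array([295.06952,  60.62629], dtype=float32), array([315.21582,  87.46327], dtype=float32))
top dark 267.61538461538464 226.6153846153846 13 [478.16881121 147.411479   115.        ]
```

View pics/crop4.png

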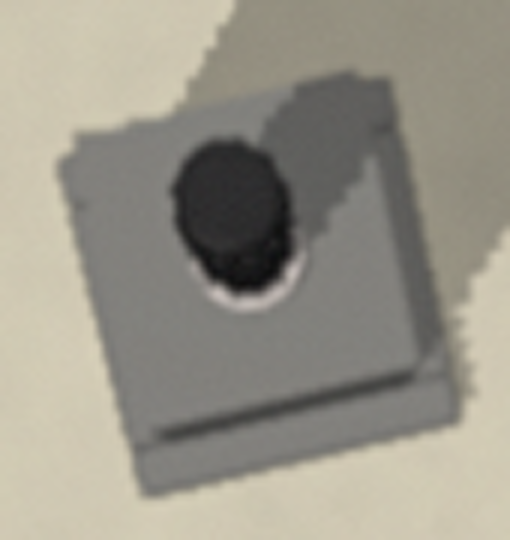

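The black handle's top disc is centred at about (230,197) in the crop. The silhouette spans 174..296 horizontally and 138..297 vertically.

Run:
```python
from h import *
f=load('w3'); q=lambda u,v:((u+.5)/6-.5+265,(v+.5)/6-.5+35)
print(pix2w(f,*q(230,197),136))
from scipy.optimize import least_squares
a=np.linspace(0,2*np.pi,24); T=np.r_[q(174,138),q(296,297)]
def sil(v):
    P=np.array([w2pix(f,[v[0]+8*np.cos(t),v[1]+8*np.sin(t),z]) for z in (78,136) for t in a]); return np.r_[P.min(0),P.max(0)]-T
r=least_squares(sil,[475,145]); print(r.x,r.fun)
p=r.x; rows([*p,190],12.4,8)
```

```text
[476.7587775  146.70152111 136.        ]
[476.73257839 146.60455748] [-0.0239156  -0.28341115  0.02911684  0.35371521]
[[[1.47,-0.24,0.95],-0.0,1],[[1.47,-0.24,0.95],-0.0,1],[[1.47,-0.24,0.95],-0.0,1],[[1.47,-0.24,0.95],-0.0,1],[[1.47,-0.24,0.95],-0.0,1],[[1.47,-0.23,0.95],-0.0,1],[[1.47,-0.23,0.95],-0.0,1],[[1.47,-0.23,0.95],-0.0,1]]
```

```bash
python3 -m jog '[[[2.0,-0.3,0.9],0,1],[[2.4,-0.4,1.3],0,1],[[2.4,-0.4,1.3],0,1],[[2.4,-0.4,1.3],0,1],[[2.0,-0.3,1.3],0,1],[[0.3,0,1.0],0,1],[[0,0,0],0,1],[[0,0,0],0,1]]' && python3 -c "
from h import *
rows([476.7,146.6,109],12.4,1)"
```

```text
time_s: 10.35
ee_pos: [480.9, 134.8, 195.5]
ee_rot: [179.0, -0.8, 11.2]
force: [0.4, 0.1, -0.4]
gripper_width: 91.2
[[[-0.18,-1.23,8.65],-1.2,1]]
```

```bash
python3 -m jog '[[[-0.1,-1.2,1.5],-1.2,1],[[0,0,0],0,1],[[0,0,2.5],0,1],[[0,0,2.5],0,1],[[0,0,1.5],0,1],[[0,0,0],0,1],[[0,0,0],0,1]]' && python3 -c "
from h import *
rows([476.7,146.6,109],12.4,1)"
```

```text
time_s: 11.22
ee_pos: [478.4, 147.3, 115.3]
ee_rot: [179.0, -1.1, 12.7]
force: [0.1, 0.2, -0.7]
gripper_width: 91.2
[[[-0.18,0.04,0.63],0.3,1]]
```

```bash
python3 -m jog '[[[-0.15,0,0.6],0,1],[[0,0,0],0,0.5],[[0,0,0],0,0.3],[[0,0,0],0,0.1],[[0,0,0],0,0],[[0,0,0],0,0],[[0,0,0],0,0]]' 15 && python3 -m jog '[[[0,0,0],0,0],[[0,0,0],0,0]]' 45 && python3 -c "
from h import *
print(telemetry.state()['force'],telemetry.state()['torque'])"
```

```text
time_s: 12.1
ee_pos: [478.1, 147.2, 110.8]
ee_rot: [179.0, -1.3, 12.7]
force: [-0.1, -0.2, 0.2]
gripper_width: 34.2
time_s: 12.35
ee_pos: [478.1, 147.3, 110.8]
ee_rot: [179.0, -1.3, 12.7]
force: [0.1, 0.5, -0.0]
gripper_width: 15.3
[ 0.06861718  0.53086858 -0.04260707] [-0.07508029  0.17427606 -0.11838315]
```

```bash
python3 -m jog '[[[0,0,0],0,0]]' && python3 -c "
from h import *
p=np.array(telemetry.state()['ee_pos']);print(p, telemetry.state()['gripper_width'],rel(p+[0,0,80]))"
```

```text
time_s: 12.48
ee_pos: [478.1, 147.3, 110.8]
ee_rot: [179.0, -1.3, 12.7]
force: [-0.4, 0.1, 0.3]
gripper_width: 15.3
[478.08157708 147.26518679 110.79629469] 15.337267128909335 [ 0.186  0.141 -7.997]
```

```bash
python3 -m jog '[[[0.03,0.02,-1.2],0,0],[[0.04,0.03,-1.6],0,0],[[0.04,0.03,-1.6],0,0],[[0.04,0.03,-1.6],0,0]]' && python3 -m jog '[[[0.04,0.03,-1.6],0,0],[[0.04,0.03,-1.6],0,0],[[0,0,-0.6],0,0],[[0,0,0],0,0],[[0,0,0],0,0]]' && python3 -c "
from h import *
s=telemetry.state();print(s['gripper_width'],s['force']);rows([455,-200,212],12.4,8,0)"
```

```text
time_s: 12.98
ee_pos: [477.6, 147.1, 173.5]
ee_rot: [179.0, -1.2, 12.7]
force: [0.7, 0.1, 0.1]
gripper_width: 15.4
time_s: 13.6
ee_pos: [477.8, 147.2, 216.0]
ee_rot: [179.0, -1.4, 12.7]
force: [-0.4, -0.5, 0.0]
gripper_width: 15.2
15.246163391551717 [-0.41305661 -0.49575265  0.04572563]
[[[-1.23,4.17,0.05],0.0,0],[[-1.23,4.17,0.05],0.0,0],[[-1.23,4.17,0.05],0.0,0],[[-1.22,4.17,0.05],0.0,0],[[-1.22,4.17,0.05],0.0,0],[[-1.22,4.18,0.05],0.0,0],[[-1.22,4.18,0.05],0.0,0],[[-1.21,4.18,0.05],0.0,0]]
```

```bash
python3 -m jog '[[[-0.6,2.5,0],0,0],[[-1.1,4.2,0],0,0],[[-1.2,4.2,0],0,0],[[-1.2,4.2,0],0,0],[[-1.2,4.2,0],0,0],[[-1.2,4.2,0],0,0],[[-1.2,4.2,0],0,0],[[-1.2,4.2,0],0,0],[[-1.0,4.0,0],0,0]]' && python3 -c "
from h import *
s=telemetry.state();print(s['gripper_width']);rows([456,-329,170],12.4,4,0)"
```

```text
time_s: 14.72
ee_pos: [457.9, -233.2, 213.7]
ee_rot: [179.2, -0.9, 13.1]
force: [-0.4, 0.7, -0.2]
gripper_width: 14.8
14.779240136783358
[[[-0.59,2.32,1.09],0.2,0],[[-0.58,2.32,1.09],0.2,0],[[-0.57,2.33,1.09],0.2,0],[[-0.57,2.33,1.09],0.2,0]]
```

```bash
python3 -m jog '[[[-0.6,2.2,0.5],0,0],[[-0.6,2.2,0.8],0,0],[[-0.6,2.2,0.8],0,0],[[-0.5,2.0,0.8],0,0],[[0,0.4,0.3],0,0],[[0,0,0],0,0],[[0,0,0],0,0]]'
python3 - <<'E'
from h import *
f=grab('wrist','w5'); grab('scene','sc5')
s=telemetry.state();M=R.from_euler('xyz',s['ee_rot'],degrees=True).as_matrix();p=np.array(s['ee_pos'])
print(p,s['ee_rot'],s['gripper_width']); tip=p+M@[0,0,105.8]; print('tip tool-aligned',tip,w2pix(f,tip),'vertical',w2pix(f,p-[0,0,105.8]),'holepix',w2pix(f,[456,-329,42]))
g=load('sc5'); a=f['color'][:,:,::-1]; b=g['color'][:,:,::-1]
u,v=w2pix(g,[456,-329,60]).astype(int); print(u,v)
cb=cv2.resize(b[v-45:v+35,u-60:u+60],(480,320)); o=np.zeros((600,800,3),np.uint8); 
o[:280,:640]=a[80:360]; o[280:,:480]=cb; cv2.imwrite('pics/m5.png',o)
E
```

```text
time_s: 15.6
ee_pos: [454.3, -330.8, 177.6]
ee_rot: [179.6, -0.6, 12.8]
force: [-0.8, 0.5, 0.4]
gripper_width: 15.2
[ 454.39222272 -330.8013457   177.748015  ] [179.55983379  -0.64698966  12.8289365 ] 15.278811658398705
tip tool-aligned [ 455.73751623 -331.32858124   71.95788215] [325.46542022 208.75740878] vertical [324.51832906 210.0913095 ] holepix [322.86335258 198.98939054]
385 262
```

View pics/m5.png

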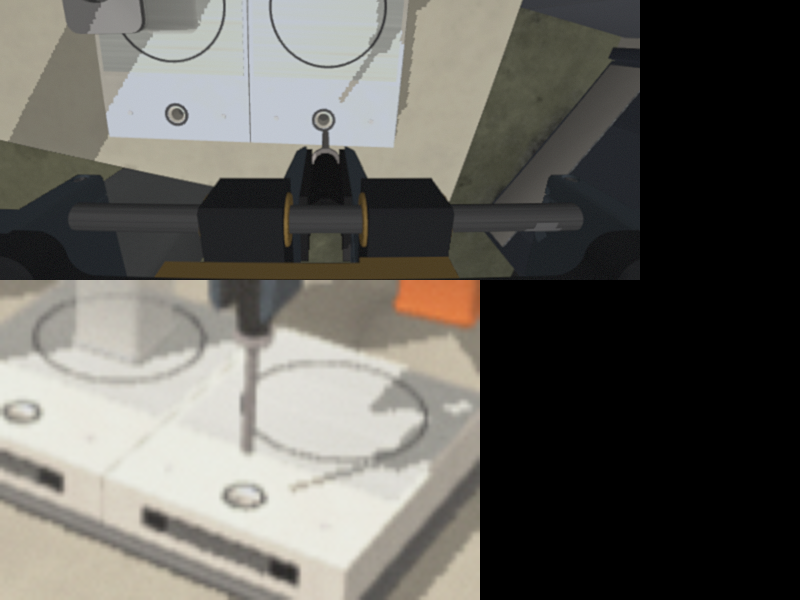

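The wrist view shows the pin tip near (325,208), just in front of hole a at (323,199). The scene view shows the tip above and slightly behind-left of the hole. I'll zoom in on both for the tip and hole pixels.

Run:
```python
from h import *
f=load('w5')['color'][:,:,::-1]; g=load('sc5')['color'][:,:,::-1]
o=np.zeros((500,800,3),np.uint8)
o[:400,:400]=cv2.resize(f[185:235,300:350],(400,400),interpolation=cv2.INTER_CUBIC)
o[:500,400:]=cv2.resize(g[235:285,365:405],(400,500),interpolation=cv2.INTER_CUBIC)
cv2.imwrite('pics/z5.png',o)
```

```text
(no output)
```

View pics/z5.png

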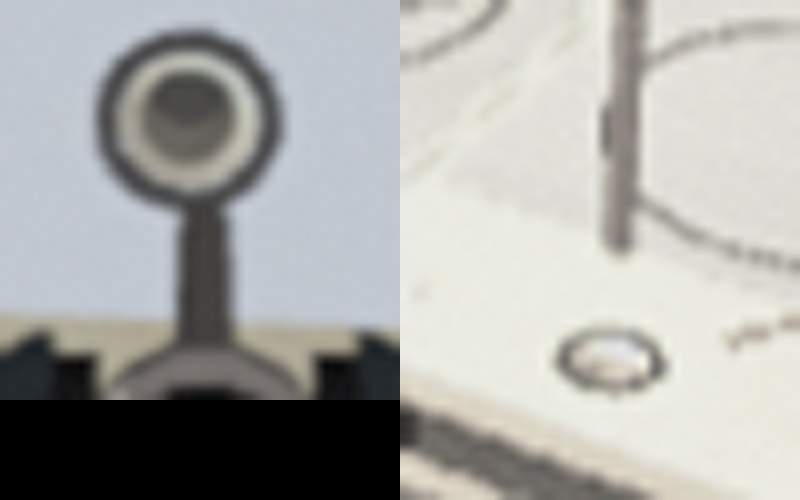

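Run:
```python
from h import *
f=load('w5'); g=load('sc5')
print('hole w',pix2w(f,323.3,199.3,42),'hole s',pix2w(g,385.5,270.5,42))
for v in (258,259): print('tip s',pix2w(g,386.5,v,72))
for v in (208.8,211): print('tip w',pix2w(f,325.2,v,72))
Rm=cv2.Rodrigues(g['rvec'])[0]; print('scene cam',-Rm.T@np.ravel(g['tvec']))
# predicted shank silhouette in scene: tip ring extents for tip at (455.7,-331.3,72) and vertical
for c in ([455.7,-331.3,72],[454.4,-330.8,72]):
  P=np.array([w2pix(g,[c[0]+3*np.cos(t),c[1]+3*np.sin(t),72]) for t in np.linspace(0,6.28,20)]); Q=np.array([w2pix(f,[c[0]+3*np.cos(t),c[1]+3*np.sin(t),72]) for t in np.linspace(0,6.28,20)])
  print(P.min(0),P.max(0),Q.min(0),Q.max(0))
```

```text
hole w [ 455.79384173 -329.47090361   42.        ] hole s [ 455.53673744 -329.96226799   42.        ]
tip s [ 456.62450514 -329.88380914   72.        ]
tip s [ 453.82146529 -332.18907804   72.        ]
tip w [ 455.66259936 -331.11200409   72.        ]
tip w [ 453.74119507 -331.54878373   72.        ]
scene cam [-161.57051582 -807.19677419  586.9887038 ]
[385.25645027 257.6360912 ] [388.24407177 259.28986656] [321.95612558 205.4588428 ] [328.92358028 212.14577723]
[384.64998632 257.79129005] [387.63861469 259.44681068] [321.05524709 206.76138788] [328.01508138 213.43259492]
```

```bash
python3 -m jog '[[[0.07,-0.14,0],0,0],[[0,0,0.8],0,0],[[-0.02,-0.01,1.0],0,0],[[0,0,0.5],0,0],[[0,0,0],0,0],[[0,0,0],0,0]]'
python3 - <<'E'
from h import *
s=telemetry.state();M=R.from_euler('xyz',s['ee_rot'],degrees=True).as_matrix();p=np.array(s['ee_pos'])
print(p,s['ee_rot'],s['force'],'tip tool-aligned',p+M@[0,0,105.8])
E
```

```text
time_s: 16.45
ee_pos: [454.9, -328.2, 153.2]
ee_rot: [179.6, -0.6, 12.9]
force: [-0.4, 0.5, -0.1]
gripper_width: 15.3
[ 454.93470669 -328.21109806  153.22939391] [179.57430637  -0.64723952  12.89857808] [-0.36730923  0.47110107 -0.12366462] tip tool-aligned [ 456.27512655 -328.71054518   47.43906435]
```

```bash
python3 -m jog '[[[-0.04,0.09,0],0,0],[[0,0,0],0,0]]'
python3 - <<'E'
from h import *
s=telemetry.state();M=R.from_euler('xyz',s['ee_rot'],degrees=True).as_matrix();p=np.array(s['ee_pos'])
print(s['force'],'tip tool-aligned',p+M@[0,0,105.8])
f=grab('wrist','w6')['color'][:,:,::-1]; g=grab('scene','sc6')['color'][:,:,::-1]
o=np.zeros((500,800,3),np.uint8)
o[:400,:400]=cv2.resize(f[175:225,300:350],(400,400),interpolation=cv2.INTER_CUBIC)
o[:500,400:]=cv2.resize(g[235:285,365:405],(400,500),interpolation=cv2.INTER_CUBIC)
cv2.imwrite('pics/z6.png',o)
E
```

```text
time_s: 16.7
ee_pos: [454.9, -329.5, 153.6]
ee_rot: [179.5, -0.7, 12.9]
force: [0.6, 0.3, -0.8]
gripper_width: 15.2
[ 0.63222621  0.3499459  -0.81174566] tip tool-aligned [ 456.34810957 -330.02221425   47.83415208]
```

View pics/z6.png

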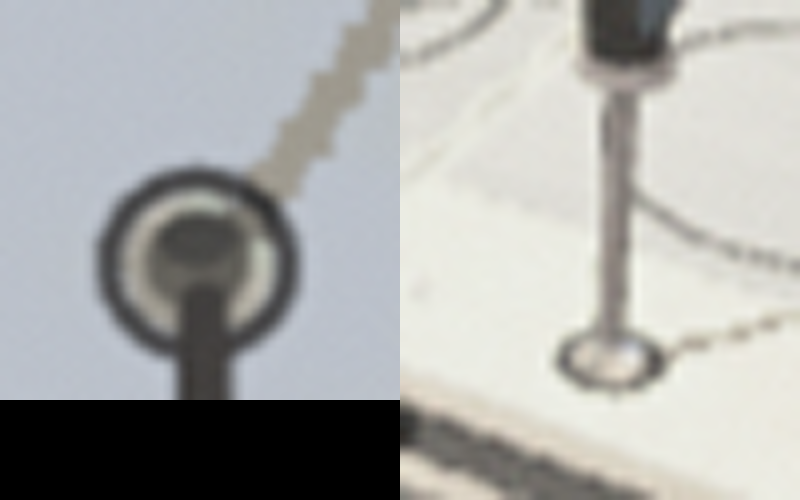

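The shank tip sits just above the hole mouth. In the wrist crop the ring centre is (198,263) and the tip's far edge is at (205,280). In the scene crop the tip is about (613,335) and the hole (610,362).

Run:
```python
from h import *
f=load('w6'); g=load('sc6')
w=lambda u,v:(300+(u+.5)/8-.5,175+(v+.5)/8-.5); s=lambda u,v:(365+(u-399.5)/10-.5,235+(v+.5)/10-.5)
print('hole',pix2w(f,*w(198,263),42),pix2w(g,*s(610,362),42))
print('tip far edge w',pix2w(f,*w(205,280),47.8),'s low',pix2w(g,*s(613,338),47.8))
```

```text
hole [ 455.66881849 -329.30082644   42.        ] [ 454.92765665 -330.59699351   42.        ]
tip far edge w [ 455.62306609 -330.04692821   47.8       ] s low [ 455.3193716  -330.71655068   47.8       ]
```

```bash
python3 -m jog '[[[-0.01,-0.06,0.3],0,0],[[-0.01,0,0.4],0,0],[[0,0,0.4],0,0],[[0,0,0.0],0,0]]'
python3 - <<'E'
from h import *
s=telemetry.state();M=R.from_euler('xyz',s['ee_rot'],degrees=True).as_matrix();p=np.array(s['ee_pos'])
print(s['force'],s['torque'],'tip tool-aligned',p+M@[0,0,105.8])
E
```

```text
time_s: 17.3
ee_pos: [454.6, -328.7, 141.6]
ee_rot: [179.6, -0.7, 12.9]
force: [0.5, -0.3, -0.8]
gripper_width: 15.0
[ 0.5457173  -0.30456023 -0.75231883] [-0.02965215  0.16767013 -0.0282058 ] tip tool-aligned [ 455.94452649 -329.24919651   35.85042269]
```

The tip is about 6 mm inside the hole with no contact force, so I'll continue down.

```bash
python3 -m jog '[[[-0.01,0,0.3],0,0],[[0,0,0.3],0,0],[[0,0,0],0,0]]' && python3 -m jog '[[[0,0,0.2],0,0],[[0,0,0.2],0,0]]'
python3 - <<'E'
from h import *
s=telemetry.state();M=R.from_euler('xyz',s['ee_rot'],degrees=True).as_matrix();p=np.array(s['ee_pos'])
print(s['force'],s['torque'],'tip tool-aligned',p+M@[0,0,105.8])
E
```

```text
time_s: 17.68
ee_pos: [454.6, -328.8, 135.2]
ee_rot: [179.6, -0.7, 12.9]
force: [-0.2, 0.2, -0.4]
gripper_width: 15.4
time_s: 17.92
ee_pos: [454.8, -328.9, 131.3]
ee_rot: [179.5, -0.7, 12.9]
force: [0.2, 0.0, 2.1]
gripper_width: 14.9
[0.17453701 0.03669829 2.05553144] [ 0.09027527  0.30072967 -0.01985164] tip tool-aligned [ 456.23255148 -329.47897415   25.55585778]
```

Contact reads 2.1 N, which matches about 1.4 mm of button travel at the estimated tip height. I'll press on in small steps.

```bash
python3 -m jog '[[[0,0,0.2],0,0],[[0,0,0.2],0,0]]' && python3 -m jog '[[[0,0,0.2],0,0]]' && python3 -m jog '[[[0,0,0.2],0,0]]'
```

```text
time_s: 18.18
ee_pos: [454.9, -329.0, 127.8]
ee_rot: [179.5, -0.7, 12.9]
force: [-0.1, 0.2, 3.8]
gripper_width: 15.4
time_s: 18.3
ee_pos: [455.2, -329.1, 127.1]
ee_rot: [179.5, -0.7, 12.9]
force: [-2.6, 1.7, 15.0]
gripper_width: 15.4
time_s: 18.42
ee_pos: [455.4, -329.1, 127.0]
ee_rot: [179.4, -0.8, 12.9]
force: [-2.9, 2.0, 16.3]
gripper_width: 15.1
```

```bash
python3 -m jog '[[[0,0,0.15],0,0],[[0,0,0.15],0,0],[[0,0,0.15],0,0],[[0,0,0.15],0,0]]'
python3 - <<'E'
from h import *
f=grab('wrist','w7')['color'][:,:,::-1]; g=grab('scene','sc7')['color'][:,:,::-1]; t=grab('top','top7')['color'][:,:,::-1]
s=telemetry.state(); print(s['time_s'],s['force'],s['ee_pos'],s['gripper_width'])
o=np.zeros((600,800,3),np.uint8)
o[:300,:400]=cv2.resize(f[100:250,150:350],(400,300)); o[:300,400:]=cv2.resize(t[165:255,330:450],(400,300)); o[300:,:450]=cv2.resize(g[190:310,290:470],(450,300))
cv2.imwrite('pics/z7.png',o)
E
```

```text
time_s: 18.92
ee_pos: [455.0, -328.9, 127.2]
ee_rot: [179.3, -0.8, 12.9]
force: [-2.9, 2.0, 9.9]
gripper_width: 15.6
19.075 [-2.55376475  1.69690835 10.28010803] [ 454.99948219 -328.94314447  127.24959587] 15.1082591832741
```

View pics/z7.png

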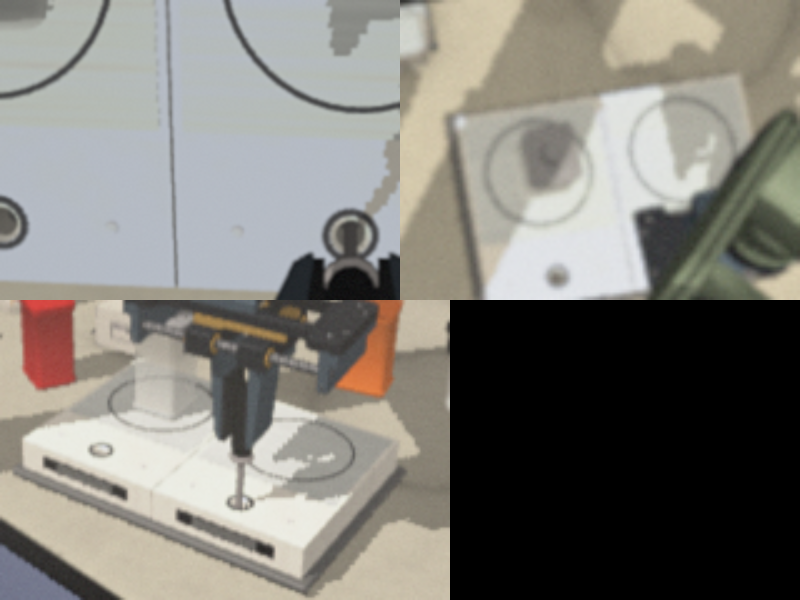

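The pin stands in hole a and the jar is upright inside the left-hand ring. The push holds steady at about 10 N, and fully down needs 4.2 N. Handing in.

```bash
python3 -c "
from h import *
job_done(); s=telemetry.state(); print(s['time_s'],s['force'],s['ee_pos'],s['gripper_width'])"
```

```text
the job is handed in; nothing more can be done
the job is handed in; nothing more can be done
```

The job is handed in, at about 19 s of the 67 s allowed. I slid the jar across in a light 4 N grip at constant height onto the left-hand unit. I then drew the pin from its stand and pressed it through the right-hand unit's hole onto the reset button.

**Jar:** the last pictures show it upright inside the left-hand ring, by eye rather than by measurement. Its centre looks slightly off the ring's centre.

**Button:** the force was 2.1 N at about 1.4 mm of travel and 3.8 N near the end. It then jumped to 15–16 N at an estimated 5 mm, the hard stop. It settled at about 10 N and stayed there through the last camera holds; fully down needs 4.2 N. I judged the button position from force and tip height, not by seeing it.

**Pin grip:** the handle still read about 15 mm between the jaws at the last check.

**Disagreements and gaps:**
- The wrist and scene cameras disagreed by a few millimetres on the tip position just above the hole. The tip still went in without any contact force.
- About 3 N of sideways force remains at the end, so the shank may be touching the hole wall.
- I did not read the state after handing in.

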